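# Find the full tin of burning tips by its weight

## Task

Three closed tins of brass burning tips on the dark wooden board look alike, but one is still full and clearly the heaviest. Lift the tins to feel which one it is, stand the two lighter ones upright and wholly on the cork mat for refilling, and finish with the heaviest still held up in the gripper, its base at least 10 cm above the bench, without putting it down or letting go at the end. Keep the tins upright all the time and leave everything else on the bench where it is.

Things in the scene. Friction and masses are not known exactly. Their poses are not given: they have to be found in the camera images.
- tin_1_mid (a point): centre (half-way up, on the axis) of one of three closed aluminium screw-lid tins that look exactly alike: upright cylinder, 56 mm in diameter (lid rim 57 mm), 62 mm high, z along its axis. All start standing on the dark wooden board, at least 105 mm apart between axes; which tin stands where is random. Each weighs (constant while you work) 0.15 to 0.75 kg; the heaviest is at least 0.14 kg heavier than either other. The weight cannot be seen
- tin_2_mid (a point): centre (half-way up, on the axis) of one of three closed aluminium screw-lid tins that look exactly alike: upright cylinder, 56 mm in diameter (lid rim 57 mm), 62 mm high, z along its axis. All start standing on the dark wooden board, at least 105 mm apart between axes; which tin stands where is random. Each weighs (constant while you work) 0.15 to 0.75 kg; the heaviest is at least 0.14 kg heavier than either other. The weight cannot be seen
- tin_3_mid (a point): centre (half-way up, on the axis) of one of three closed aluminium screw-lid tins that look exactly alike: upright cylinder, 56 mm in diameter (lid rim 57 mm), 62 mm high, z along its axis. All start standing on the dark wooden board, at least 105 mm apart between axes; which tin stands where is random. Each weighs (constant while you work) 0.15 to 0.75 kg; the heaviest is at least 0.14 kg heavier than either other. The weight cannot be seen
- board: flat square dark-wood board fixed on the bench, 240 x 240 mm, 12 mm thick; the tins start on it. Origin: centre of its underside, on the bench (z = 0). It lies to the left or the right of the bench's middle, the mat on the other side
- cork_mat: flat oblong cork mat fixed on the bench, 220 mm along its x axis, 300 mm along its y axis, 6 mm thick, empty at the start. Origin: centre of its underside, on the bench (z = 0); z up. A tin standing on it has its centre at z = 0.037
- wood_blank: bystander: loose wooden blank with round ends, 220 mm along y, 65 mm wide, 45 mm high, beyond the work. Origin: centre of its underside
- brush_pot: bystander: loose white ceramic pot, 72 mm in diameter, 90 mm high, with brushes and pencils up to about 175 mm high. Origin: centre of its underside
- phone: bystander: loose black phone lying flat, 150 mm along its x axis, 72 mm wide, 9 mm thick, beyond the right-hand end of the work. Origin: centre of its underside
Things that resemble listed ones, but are neither listed nor needed, are in the scene too. What is shaped like the part that bears tin_2_mid but red is not meant.

How it is judged:
At the end, for the whole second after the job is handed in: Heaviest tin gripped, its centre over 127 mm above the bench, within 0.35 rad of upright, still; the two lighter (each pressing on the mat with under 5.2 N) let go and still on the cork mat, upright within 0.1 rad, their axes within 92 mm (mat x) and 132 mm (mat y) of its centre (((height (world z) of tin_1_mid above 0.127 m and angle between tin_1_mid's own z axis and vertical below 0.35 rad and linear speed of tin_1 below 0.05 m/s and contact force between tin_1 and the fingers above 2 N) or (x of tin_1_mid in the frame of cork_mat between -0.092 and 0.092 m and y of tin_1_mid in the frame of cork_mat between -0.132 and 0.132 m and height (world z) of tin_1_mid between 0.033 and 0.041 m and angle between tin_1_mid's own z axis and vertical below 0.1 rad and linear speed of tin_1 below 0.02 m/s and contact force between tin_1 and the fingers below 0.1 N and contact force between tin_1 and cork_mat below 5.2 N)) and ((height (world z) of tin_2_mid above 0.127 m and angle between tin_2_mid's own z axis and vertical below 0.35 rad and linear speed of tin_2 below 0.05 m/s and contact force between tin_2 and the fingers above 2 N) or (x of tin_2_mid in the frame of cork_mat between -0.092 and 0.092 m and y of tin_2_mid in the frame of cork_mat between -0.132 and 0.132 m and height (world z) of tin_2_mid between 0.033 and 0.041 m and angle between tin_2_mid's own z axis and vertical below 0.1 rad and linear speed of tin_2 below 0.02 m/s and contact force between tin_2 and the fingers below 0.1 N and contact force between tin_2 and cork_mat below 5.2 N)) and ((height (world z) of tin_3_mid above 0.127 m and angle between tin_3_mid's own z axis and vertical below 0.35 rad and linear speed of tin_3 below 0.05 m/s and contact force between tin_3 and the fingers above 2 N) or (x of tin_3_mid in the frame of cork_mat between -0.092 and 0.092 m and y of tin_3_mid in the frame of cork_mat between -0.132 and 0.132 m and height (world z) of tin_3_mid between 0.033 and 0.041 m and angle between tin_3_mid's own z axis and vertical below 0.1 rad and linear speed of tin_3 below 0.02 m/s and contact force between tin_3 and the fingers below 0.1 N and contact force between tin_3 and cork_mat below 5.2 N)) and height (world z) of any of tin_1_mid, tin_2_mid, tin_3_mid above 0.127 m); the arm keeps its last pose, push and grip.
It fails at once if a tin is tipped more than 0.6 rad from upright (angle between any of tin_1_mid, tin_2_mid, tin_3_mid's own z axis and vertical above 0.6 rad).
It fails at once if a bystander (wood blank, brush pot, phone) is moved more than 20 mm (distance of any of wood_blank, brush_pot, phone from where it was at the start of the episode above 0.02 m).
It also fails if it takes over 67 s, if anything falls off the work surface, if the arm or the gripper's body presses on something with over 40 N, if the wrist force passes 120 N, or if a joint passes its speed limit or range.

## Robot

A 6-joint arm with a two-finger parallel gripper is mounted at the origin on the work surface. World frame = base frame: x ahead of the robot, y to its left, z up, the work surface at z = 0. Lengths are in m, angles in rad, forces in N, time in s.
With the tool pointing down it reaches from about 0.35 to 0.975 m from the base axis. Payload 7.1 kg.
Tool frame: the origin (TCP) lies at the very end of the fingers, on their centre line; the grasp point (between the pads) lies 19 mm behind it; z points along the fingers, y is the line along which they close (so a half turn about z gives the same grasp; the last joint's range is limited). The gripper opens to 88 mm and grips with 3 to 60 N. Pads are 20 mm wide; open, the fingers measure 115 mm over their backs; the gripper's body (75 mm by 178 mm) begins 61 mm behind the grasp point.
Start: joints at [-1.173, 0.423, 1.63, -0, 1.089, -0.019], TCP at [0.253, -0.571, 0.223] pointing down, gripper open.
Joint ranges: [-3, 3], [-0.9, 2.11], [0.09, 2.58], [-1.31, 4.45], [0.11, 2.69], [-2.54, 2.54]. Speed limits (rad/s): [2.39, 2.39, 3.01, 3.14, 3.14, 3.14].

## Interface

Orientations are given as a unit quaternion [x, y, z, w].
In Python, from workcell import manip gives the robot as it stands. Calls block until the motion is done:
- manip.reach(position, orientation): joint-space move of the TCP to a pose.
- manip.move_straight(position, max_speed=0.15, orientation=None): straight line of the TCP; orientation=None keeps the orientation; max_speed is the mean speed in m/s.
- manip.move_joints(angles): joint-space move.
- manip.let_go() and manip.clamp(): open the fingers fully, or close them until they stop; the grip force is fixed at half the most.
- manip.dwell(seconds).
- manip.inverse_kinematics(position, orientation): joint angles nearest the present ones, or None.
- manip.read_state(): the state.
- manip.read_camera(name): name is "side" or "top"; returns a dict with "pixels" (384x512x3 uint8, blue, green, red), "K" (3x3 intrinsics, pixels), "R" (3x3) and "t" (3): a world point X has camera coordinates R X + t. Camera axes: x right, y down, z forward; pixel columns grow to the right and rows downward; lengths in m; the calibration is good to about 2 mm. A picture is of the moment at which its call begins. There is no depth.
A pose or a line that the arm cannot do raises manip.IKError and nothing moves.
- manip.sign_off(): hands the job in; it is judged then, once.
Trained networks look in a picture, given as the dict that the camera call returned (one of the last four; its "shot" number tells which), for a name from the list of things; names that differ only in an ending like _2 or _b are one class to them, and where a whole thing is asked for, a point or a joint stands for the part that bears it (a point fixed in the world has none). Each returns a list of dicts, best first, with "p" (0 to 1); they miss things now and then, are a little off and sometimes report something else, mostly with a low value. They report only what shows in the picture. A call takes as long as a camera call. They do not tell look-alikes from the thing itself.
- manip.spot_in(picture, name): "position" ([row, column] as shares, 0 to 1, of the picture: columns of its width, rows of its height, amid what is visible of it).
- manip.cut_out(picture, name): "mask" (384x512 bool, what is visible of it) and "position" ([row, column] as shares, 0 to 1, of the picture: columns of its width, rows of its height, amid what is visible of it).
The state is a dict: "t": time; "q": joint angles; "joint_velocities": joint speeds; "joint_efforts": joint torques, N m; "position": TCP position; "tcp_rot": TCP orientation; "wrist_force": force on the tool from outside, world axes, zero at the start; "ft_torque": the same for the moment, N m; "finger_gap": finger opening in m; "gripper_force": force on a finger pad.
Only numpy, scipy, OpenCV 4.12 (cv2) and the standard library are available. Lean on these libraries where they do the work, as an engineer would, in place of code of your own. Each camera call takes 0.05 s, during which the arm holds its last target. There are 200 camera calls.

## Working session

There is one attempt and no reset: what is moved stays moved. The work goes in short steps, each a Python script; the robot and the scene stay as the last script left them, time stands still between calls to the robot, and variables do not carry over. Pictures are saved under pics/ and viewed, at most 10 in all, crops included, and the job is handed in when it is done.

```bash
mkdir -p pics; ls
cat > h.py <<'E'
import numpy as np, cv2
from workcell import manip
def ray(c,pos,z):
    """pos = [row,col] shares -> world point at height z"""
    h,w=c["pixels"].shape[:2]
    R=np.array(c["R"]);t=np.array(c["t"])
    d=R.T@np.linalg.solve(c["K"],[pos[1]*w,pos[0]*h,1]); o=-R.T@t
    return o+d*(z-o[2])/d[2]
E
python3 - <<'E'
from h import *
ims=[]
for n in("top","side"):
    c=manip.read_camera(n); cv2.imwrite(f"pics/{n}0.png",c["pixels"])
    print(n,"cam at",-np.array(c["R"]).T@np.array(c["t"]))
    for k,z in(("tin_1_mid",.043),("board",.012),("cork_mat",.006),("wood_blank",.045),("brush_pot",.09),("phone",.009)):
        for d in manip.spot_in(c,k):
            p=d["position"];print(k,round(d["p"],2),np.round(np.array(p)*[384,512]),ray(c,p,z).round(3))
s=manip.read_state();print(s["t"],s["position"],s["tcp_rot"],s["wrist_force"],s["finger_gap"])
E
```

```text
pics
top cam at [ 0.46187199 -0.08846345  1.11725626]
tin_1_mid 0.63 [239. 101.] [0.468 0.291 0.043]
board 0.87 [215. 139.] [0.533 0.205 0.012]
board 0.61 [125. 202.] [0.777 0.04  0.012]
cork_mat 0.57 [225. 294.] [ 0.503 -0.209  0.006]
wood_blank 0.68 [127. 200.] [0.761 0.041 0.045]
brush_pot 0.79 [123. 295.] [ 0.759 -0.207  0.09 ]
phone 0.92 [214. 396.] [ 0.531 -0.48   0.009]
side cam at [0.27190391 0.51152772 0.65454253]
tin_1_mid 0.71 [356. 217.] [0.463 0.281 0.043]
board 0.88 [328. 208.] [0.514 0.229 0.012]
cork_mat 0.8 [199. 290.] [ 0.502 -0.18   0.006]
wood_blank 0.7 [222. 156.] [0.749 0.062 0.045]
brush_pot 0.6 [152. 207.] [ 0.749 -0.181  0.09 ]
brush_pot 0.35 [285. 252.] [0.453 0.158 0.09 ]
phone 0.88 [140. 313.] [ 0.533 -0.474  0.009]
phone 0.73 [153. 207.] [ 0.812 -0.273  0.009]
0.7 [ 0.25304842 -0.57146785  0.22271715] [9.78366359e-01 2.06879839e-01 1.92800071e-05 1.97832389e-05] [0.90611061 0.18407123 0.56122681] 0.08774804034489413
```

View pics/top0.png

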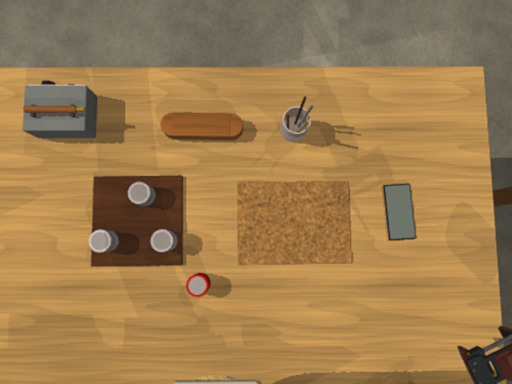

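View pics/side0.png

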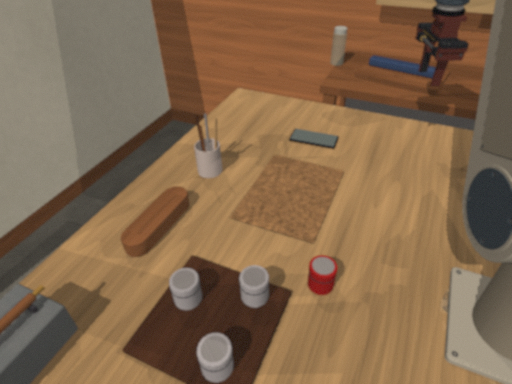

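The top view shows the tins at (col,row) about (141,194), (103,241) and (163,240). The red decoy is at (198,285), and the mat spans (237,181) to (352,264). Next I'll refine these positions.

```bash
cat > meas.py <<'E'
from h import *
def tins(n="top"):
    c=manip.read_camera(n);out=[]
    hsv=cv2.cvtColor(c["pixels"],cv2.COLOR_BGR2HSV)
    m=((hsv[...,1]<70)&(hsv[...,2]>95)).astype(np.uint8)
    m=cv2.morphologyEx(m,cv2.MORPH_OPEN,np.ones((3,3)))
    k,l,st,ce=cv2.connectedComponentsWithStats(m)
    for s in st[1:]:
        if 250<s[4]<2500:
            hull=cv2.convexHull(np.argwhere(l==list(st[:,4]).index(s[4]))[:,::-1].astype(np.int32))
            M=cv2.moments(hull);x,y=M["m10"]/M["m00"]+.5,M["m01"]/M["m00"]+.5
            out.append((s.tolist(),ray(c,[y/384,x/512],.043).round(4)))
    return c,out
if __name__=="__main__":
    for n in("top","side"):
        c,o=tins(n);print(n,*o,sep="\n")
        for k,z in(("cork_mat",.006),("board",.012)):
            d=manip.cut_out(c,k)[0]["mask"].astype(np.uint8)
            b=cv2.boxPoints(cv2.minAreaRect(np.argwhere(d)[:,::-1].astype(np.int32))) if n=="top" else None
            if b is not None:
                print(k,*[ray(c,[(p[1]+.5)/384,(p[0]+.5)/512],z).round(3)[:2] for p in b])
E
python3 meas.py
```

```text
top
([25, 84, 61, 23, 1286], array([0.8503, 0.4261, 0.043 ]))
([281, 111, 28, 31, 397], array([ 0.76  , -0.2082,  0.043 ]))
([23, 113, 62, 18, 878], array([0.7753, 0.4311, 0.043 ]))
([128, 182, 23, 22, 410], array([0.5873, 0.1976, 0.043 ]))
([385, 185, 29, 54, 1265], array([ 0.534 , -0.4786,  0.043 ]))
([89, 229, 23, 24, 432], array([0.4639, 0.2939, 0.043 ]))
([150, 229, 24, 23, 438], array([0.4638, 0.1359, 0.043 ]))
([175, 380, 83, 4, 252], array([ 0.1152, -0.011 ,  0.043 ]))
cork_mat [ 0.621 -0.057] [ 0.62  -0.362] [ 0.396 -0.355] [ 0.398 -0.057]
board [0.398 0.326] [0.639 0.335] [0.638 0.091] [0.396 0.087]
side
([464, 0, 48, 194, 2321], array([ 0.0222, -0.7944,  0.043 ]))
([293, 129, 43, 16, 416], array([ 0.522, -0.439,  0.043]))
([195, 138, 27, 40, 805], array([ 0.7667, -0.2114,  0.043 ]))
([467, 230, 45, 32, 553], array([ 0.0397, -0.1703,  0.043 ]))
([313, 258, 21, 16, 276], array([0.3537, 0.0268, 0.043 ]))
([239, 265, 30, 43, 1017], array([0.4641, 0.129 , 0.043 ]))
([169, 267, 30, 44, 1007], array([0.5864, 0.1894, 0.043 ]))
([0, 281, 32, 37, 559], array([0.8829, 0.3431, 0.043 ]))
([0, 300, 62, 71, 1311], array([0.794 , 0.3832, 0.043 ]))
([196, 332, 36, 51, 1460], array([0.4648, 0.2834, 0.043 ]))
```

```bash
cat > go.py <<'E'
from h import *
Q=[.5**.5,.5**.5,0,0]
T={1:(.586,.193),2:(.464,.289),3:(.464,.132)}
SLOT=[(.509,-.308),(.509,-.208),(.509,-.112)]
def fz(n=15):
    v=[]
    for _ in range(n):
        manip.dwell(.03); v.append(manip.read_state()["wrist_force"])
    return np.mean(v,0),np.std(v,0)
def pick(xy,zb,up=.19):
    manip.reach([*xy,up],Q); manip.dwell(.2); f0,s0=fz()
    manip.move_straight([*xy,zb+.013],.2); manip.clamp()
    s=manip.read_state();print("gap",round(s["finger_gap"],4),"grip",round(s["gripper_force"],1))
    manip.move_straight([*xy,up],.15); manip.dwell(.3); f1,s1=fz()
    s=manip.read_state();print("df",(f1-f0).round(2),"sd",s1.round(2),"gap",round(s["finger_gap"],4),"t",round(s["t"],1))
    return f1-f0
def place(xy,zb=.006,up=.19):
    manip.reach([*xy,up],Q); manip.move_straight([*xy,zb+.0145],.12)
    manip.let_go(); manip.move_straight([*xy,up],.2)
    print("t",round(manip.read_state()["t"],1))
E
python3 - <<'E'
from go import *
pick(T[3],.012)
c=manip.read_camera("side");cv2.imwrite("pics/held.png",c["pixels"])
E
```

```text
gap 0.0559 grip 30.0
df [-0.02  0.2  -6.73] sd [0.54 0.45 0.45] gap 0.0558 t 7.9
```

View pics/held.png

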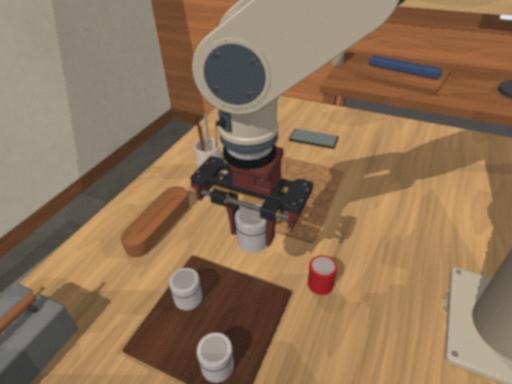

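The held tin hangs upright at about (250,228) and weighs about 0.69 kg. The limit is 0.75 kg and the heaviest leads by at least 0.14 kg, so this must be it. I'll set it back on the board and move the other two, weighing them to confirm.

Run:
```python
from go import *
place(T[3],.012)
for k,s in((1,0),(2,1)):
    pick(T[k],.012); place(SLOT[s])
from meas import tins
manip.reach([.464,.132,.25],Q)
c,o=tins("side");cv2.imwrite("pics/placed.png",c["pixels"]);print(*o,sep="\n")
```

```text
t 11.4
gap 0.0555 grip 30.0
df [-0.34 -0.24 -3.32] sd [0.65 0.38 0.52] gap 0.0557 t 16.3
t 21.4
gap 0.0557 grip 30.0
df [ 0.2  -0.03 -2.41] sd [0.37 0.49 0.55] gap 0.0558 t 27.9
t 32.9
([291, 129, 45, 17, 446], array([ 0.5221, -0.4373,  0.043 ]))
([313, 258, 21, 16, 277], array([0.3538, 0.0268, 0.043 ]))
([239, 265, 31, 43, 1078], array([0.463 , 0.1292, 0.043 ]))
([0, 277, 31, 41, 594], array([0.885 , 0.3408, 0.043 ]))
([0, 299, 63, 72, 1426], array([0.7939, 0.3818, 0.043 ]))
```

View pics/placed.png

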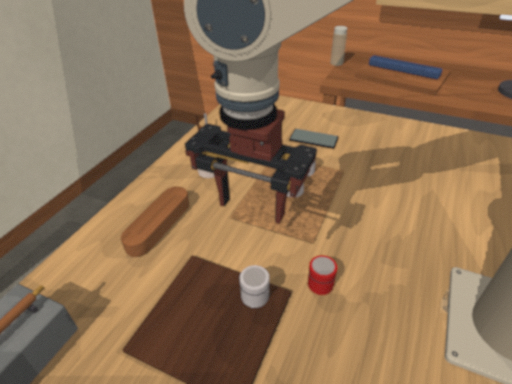

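The heavy tin stands on the board at (255,286), and the arm hides the mat. The other two weigh about 0.34 and 0.25 kg, which confirms the choice. I'll pick the heavy tin up and check the mat.

Run:
```python
from go import *
pick(T[3],.012,.22)
manip.move_straight([.464,.2,.22],.15)
from meas import tins
c,o=tins("top");print(*o,sep="\n")
d=manip.read_camera("side")
cv2.imwrite("pics/fin.png",np.vstack([c["pixels"],d["pixels"]])[::1,::1] if 0 else cv2.resize(np.hstack([c["pixels"],d["pixels"]]),(800,300)))
print(manip.read_state()["position"])
```

```text
gap 0.0557 grip 30.0
df [-0.12  0.08 -7.17] sd [0.55 0.51 0.42] gap 0.0556 t 39.2
([25, 84, 61, 23, 1286], array([0.8503, 0.4262, 0.043 ]))
([281, 107, 29, 35, 555], array([ 0.7681, -0.2119,  0.043 ]))
([23, 113, 62, 18, 846], array([0.7756, 0.4312, 0.043 ]))
([385, 185, 30, 54, 1277], array([ 0.5339, -0.4788,  0.043 ]))
([286, 211, 24, 23, 436], array([ 0.508 , -0.2147,  0.043 ]))
([323, 211, 26, 23, 474], array([ 0.5072, -0.3123,  0.043 ]))
[0.46375475 0.1991841  0.21984875]
```

View pics/fin.png

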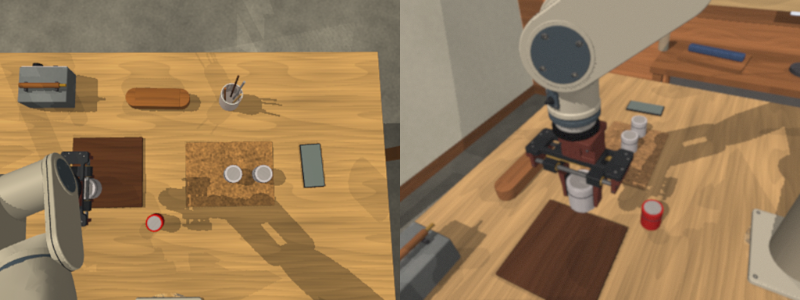

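Both light tins stand upright on the mat, at (233,174) and (263,174) in the left half, well inside its edges. The heavy tin hangs upright in the gripper with nothing else moved, so I'll hand the job in.

```bash
python3 -c "
from h import *
manip.dwell(.3);print(manip.sign_off())"
```

```text
the job is handed in; nothing more can be done
None
```

I handed the job in with the heaviest tin (about 0.7 kg) held upright about 20 cm above the bench and the two lighter ones (about 0.34 and 0.25 kg) standing on the cork mat; sign-off returned no verdict.

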